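Pack the microscope lens kit and lock its cradle

ROBOT

A 6-joint arm with a two-finger parallel gripper is mounted at the origin on the work surface. World frame = base frame: x ahead of the robot, y to its left, z up, the work surface at z = 0. Lengths are in m, angles in rad, forces in N, time in s.
With the tool pointing down it reaches from about 0.35 to 0.975 m from the base axis. Payload 7.1 kg.
Tool frame: the origin (TCP) lies midway between the tips of the shut fingers; the grasp point (between the pads) lies 19 mm behind it; z points along the fingers, y is the line along which they close (so a half turn about z gives the same grasp; the last joint's range is limited). The gripper opens to 88 mm and grips with 3 to 60 N. Pads are 20 mm wide; open, the fingers measure 115 mm over their backs; the gripper's body (75 mm by 178 mm) begins 61 mm behind the grasp point.
Start: joints at [-1.346, 0.423, 1.63, -0, 1.089, -0.019], TCP at [0.151, -0.606, 0.223] pointing down, gripper open.
Joint ranges: [-3, 3], [-0.9, 2.11], [0.09, 2.58], [-1.31, 4.45], [0.11, 2.69], [-2.54, 2.54]. Speed limits (rad/s): [2.39, 2.39, 3.01, 3.14, 3.14, 3.14].

INTERFACE

Orientations are given as a unit quaternion [w, x, y, z].
In Python, from station import move_pose, movel, movej, command_gripper, wait, inverse_kinematics, read_camera, camera_info, MotionError, job_done, get_time, get_joint_pos, get_qvel, get_effort, get_tcp_pos, get_ee_rot, get_ft_force, get_ft_torque, get_grip_width, get_finger_force gives the robot as it stands. Calls block until the motion is done:
- move_pose(position, orientation): joint-space move of the TCP to a pose.
- movel(position, frame=None, v=0.15, until_force=None): straight line of the TCP; frame=None keeps the orientation; v is the mean speed in m/s. With until_force (N) it stops when the force on the tool has changed by that much, and returns True; else False.
- movej(angles): joint-space move.
- command_gripper(opening): opening from 0.0 (shut) to 1.0 (fully open); the grip force is fixed at half the most; returns when the fingers have stopped.
- wait(seconds).
- inverse_kinematics(position, orientation): joint angles nearest the present ones, or None.
- read_camera(name): name is "side" or "top"; returns the picture (400x640x3 uint8, red, green, blue); there is no depth.
- camera_info(name): a dict with "intrinsics" (3x3 intrinsics, pixels), "T" (4x4, takes a point from camera to world coordinates). Camera axes: x right, y up, looking along -z (the intrinsics and any distortion apply to the point x, -y, -z); pixel columns grow to the right and rows downward; lengths in m; the calibration is good to about 2 mm. A picture is of the moment at which its call begins. camera_info takes no time and is no camera call.
A pose or a line that the arm cannot do raises MotionError and nothing moves.
- job_done(): hands the job in; it is judged then, once.
Readings, each from a call of its own:
- get_time(): time.
- get_joint_pos(): joint angles.
- get_qvel(): joint speeds.
- get_effort(): joint torques, N m.
- get_tcp_pos(): TCP position.
- get_ee_rot(): TCP orientation.
- get_ft_force(): force on the tool from outside, world axes, zero at the start.
- get_ft_torque(): the same for the moment, N m.
- get_grip_width(): opening from 0.0 (shut) to 1.0 (fully open).
- get_finger_force(): force on a finger pad.
Only numpy, scipy, OpenCV 4.12 (cv2) and the standard library are available. Lean on these libraries where they do the work, as an engineer would, in place of code of your own. Each camera call takes 0.05 s, during which the arm holds its last target. There are 200 camera calls.

TASK

Pack the lens kit for transport. Unlock the quarter-turn fastener on the lens cradle, swing its retaining bar well out of the way (never swing the bar with the fastener locked) and lay every lens barrel there is, two or three, crosswise in the V-grooves, one to a groove with its square collar between the two rails; only then swing the bar fully shut over them and turn the fastener clockwise until it drops into its locked detent. The pronged spanner must also end up flat in the long pocket of the accessory tray and the brass plate flat in the wide pocket; leave the jar, the tape roll and the dish alone.

Things in the scene. Friction and masses are not known exactly. Their poses are not given: they have to be found in the camera images.
- cradle: Fixed V-groove cradle: aluminium base 296 x 84 x 8 mm, two white notched rails (at y = -32 and +32 mm, 8 mm thick, 56 mm free between them, tops at z = 44 mm). Origin at the underside centre, below the middle groove; x along the rails from the bar's pivot post (x = -130 mm) to the lock block (x = 121 mm, 32 mm square, 70 mm high), y along the grooves, z up.
- groove1 (a point): Centre of V-groove 1 (of 3; cradle x = -60 mm), midway between the rails, at the height where a cradled barrel's axis lies (45 mm above the table). The groove runs along the cradle's y; axes as the cradle's. Grooves are 60 mm apart and 90 degree V's, open upward, about 34 mm wide at the top.
- groove2 (a point): Centre of V-groove 2 (of 3; cradle x = 0 mm), midway between the rails, at the height where a cradled barrel's axis lies (45 mm above the table). The groove runs along the cradle's y; axes as the cradle's. Grooves are 60 mm apart and 90 degree V's, open upward, about 34 mm wide at the top.
- groove3 (a point): Centre of V-groove 3 (of 3; cradle x = 60 mm), midway between the rails, at the height where a cradled barrel's axis lies (45 mm above the table). The groove runs along the cradle's y; axes as the cradle's. Grooves are 60 mm apart and 90 degree V's, open upward, about 34 mm wide at the top.
- gate_pivot (a point): The vertical axis on which the retaining bar swings, at the middle of the bar's thickness, 77 mm above the table, over the cradle's x = -130 mm.
- gate (a joint): Angle of the steel retaining bar (266 mm long from the pivot, 24 wide, 10 thick, underside 72 mm above the table). 0 = shut at its stop, along the cradle's x over all grooves, as at the start; grows counter-clockwise from above (towards cradle +y, the tray's side) to 1.75 rad. 1.3 rad frees all grooves, more gives room over the tray. Friction 1.5 N at the handle; stays put.
- gate_handle (a point): Centre of the bar's upright round handle: black post 14 mm in diameter, 186 mm from the pivot, from the bar's top (23 mm below this point, 82 mm above the table) to 15 mm above this point. This point is 105 mm above the table. Axes as the bar's: x away from the pivot.
- latch (a joint): Angle of the quarter-turn fastener at the bar's free end. 0 = locked, wing across the bar, as at the start; grows counter-clockwise from above to 1.57 = unlocked, wing along the bar. Let go below 0.4 rad, a spring draws it on to 0 and the knob drops 5 mm into its detent; let go above 1.2 it stays unlocked. Leaving the detent takes about 0.13 Nm.
- latch_grip (a point): On the fastener's vertical axis, 248 mm from the pivot; 101 mm above the table locked, 106 mm unlocked. The black wing is 46 mm long (along this point's x, which turns with it), 12 mm thick, from 14 mm below to 10 mm above this point; the bar's top is 82 mm above the table. The handle post stands 62 mm away towards the pivot.
- barrel1: Lens barrel (two or three exist; an absent one reads None from the start): black tube 26 mm in diameter and 110 mm long along its x, with a square aluminium collar 32 x 32 mm, 24 mm long, around its middle. Origin at its centre, on the axis. It starts lying on a flat of the collar, its axis 16 mm above the table; about 160 g. The collar keeps it from rolling away.
- barrel2: Lens barrel (two or three exist; an absent one reads None from the start): black tube 26 mm in diameter and 110 mm long along its x, with a square aluminium collar 32 x 32 mm, 24 mm long, around its middle. Origin at its centre, on the axis. It starts lying on a flat of the collar, its axis 16 mm above the table; about 160 g. The collar keeps it from rolling away.
- barrel3: Lens barrel (two or three exist; an absent one reads None from the start): black tube 26 mm in diameter and 110 mm long along its x, with a square aluminium collar 32 x 32 mm, 24 mm long, around its middle. Origin at its centre, on the axis. It starts lying on a flat of the collar, its axis 16 mm above the table; about 160 g. The collar keeps it from rolling away.
- spanner: Flat steel lens spanner 124 x 28 x 8 mm with two prongs at its +x end; length along its x. Origin at its centre, 4 mm above what it lies on. Starts flat on the table.
- plate: Flat brass plate 84 x 46 x 8 mm, length along its x. Origin at its centre, 4 mm above what it lies on. Starts flat on the table.
- tray: Fixed grey accessory tray 168 x 142 mm at a varying place and yaw; floor 4 mm above the table, low walls 5 mm thick up to 14 mm. Origin at the underside centre, x along the pockets' length. It has two pockets; their long walls have finger gaps 56 mm wide at mid-length.
- pocket_long (a point): Centre of the floor of the long pocket, for the spanner, either way round: inside 140 x 42 mm, length along the tray's x.
- pocket_wide (a point): Centre of the floor of the wide pocket, for the brass plate, either way round: inside 100 x 60 mm, length along the tray's x.
- jar: Bystander: small lidded jar, 60 mm in diameter, 70 mm tall. Leave it alone.
- tape: Bystander: roll of tape, 90 mm in diameter, 19 mm tall, lying flat. Leave it alone.
- dish: Bystander: glass dish, 90 mm in diameter, 18 mm tall. Leave it alone.

How it is judged:
By the outcome, as a careful person would: the job done as asked, in the order asked, and still so for the second after the job is handed in, with the robot touching nothing.
Of barrel1, barrel2, barrel3 only 2 to 3 are there at a start; the rules pass over those that are not, and their reading is None.
At some moment in a run one of barrel1, barrel2, barrel3, spanner, plate may be knocked a few centimetres aside while the robot is not near it.
Once in a run the grip may slacken for a moment while it holds something.
It also fails if it takes over 210 s, if anything falls off the work surface, if the arm or the gripper's body presses on something with over 40 N, if the wrist force passes 120 N, or if a joint passes its speed limit or range.

## Working session

There is one attempt and no reset: what is moved stays moved. The work goes in short steps, each a Python script; the robot and the scene stay as the last script left them, time stands still between calls to the robot, and variables do not carry over. Pictures are saved under pics/ and viewed, at most 14 in all, crops included, and the job is handed in when it is done.

```bash
ls; mkdir -p pics
python3 - <<'E'
from station import *
import cv2,numpy as np
for n in("top","side"):
    im=read_camera(n);cv2.imwrite(f"pics/{n}0.png",im[:,:,::-1])
    i=camera_info(n);print(n,{k:np.round(np.array(v),4).tolist() if not isinstance(v,str) else v for k,v in i.items()})
print(get_time(),get_ee_rot(),get_tcp_pos())
E
```

```text
pics
top {'intrinsics': [[430.823, 0.0, 315.7318], [0.0, 430.823, 196.5044], [0.0, 0.0, 1.0]], 'T': [[0.0077, 0.9955, -0.0946, 0.5249], [-0.9999, 0.0071, -0.0072, 0.0152], [-0.0065, 0.0947, 0.9955, 1.1255], [0.0, 0.0, 0.0, 1.0]]}
side {'intrinsics': [[374.192, 0.0, 315.0291], [0.0, 374.192, 200.9108], [0.0, 0.0, 1.0]], 'T': [[-0.8598, 0.2343, -0.4537, 0.1232], [-0.5101, -0.4338, 0.7427, 0.85], [-0.0229, 0.87, 0.4925, 0.6293], [0.0, 0.0, 0.0, 1.0]]}
0.1 [-6.54066846e-04  9.92577593e-01  1.21611221e-01 -7.17630354e-05] [ 0.15079849 -0.60604499  0.22200096]
```

View pics/top0.png

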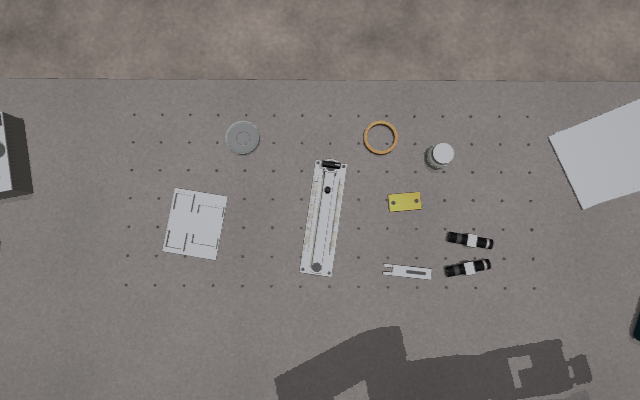

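View pics/side0.png

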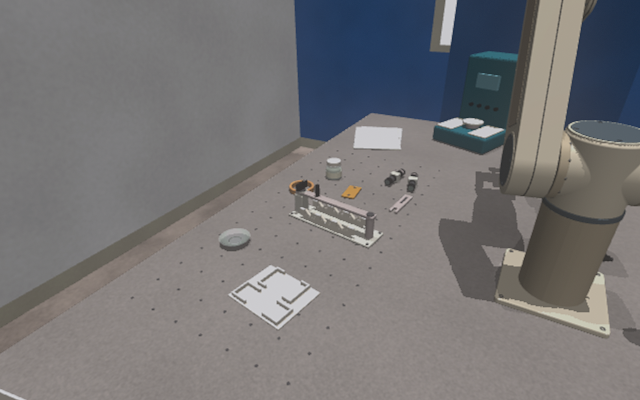

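The top view shows two barrels at about (470,240) and (467,268), the plate at (405,202) and the spanner at (407,271). The cradle runs from (330,165) to (317,268), with the tray at (195,224). I'll enlarge it for measuring and check the shadow for a third barrel.

```bash
cat > h.py <<'E'
from station import *
import cv2,numpy as np
from scipy.spatial.transform import Rotation as R
def px2w(n,u,v,z):
    i=camera_info(n);K=np.array(i["intrinsics"]);T=np.array(i["T"])
    d=np.linalg.inv(K)@[u,v,1];d=T[:3,:3]@[d[0],-d[1],-d[2]];o=T[:3,3]
    return o+d*(z-o[2])/d[2]
def w2px(n,p):
    i=camera_info(n);K=np.array(i["intrinsics"]);T=np.array(i["T"])
    c=T[:3,:3].T@(np.array(p)-T[:3,3]);q=K@[c[0],-c[1],-c[2]];return q[:2]/q[2]
def crop(im,name,x0,y0,w,h,s):
    cv2.imwrite("pics/"+name,cv2.resize(im[y0:y0+h,x0:x0+w,::-1],None,fx=s,fy=s,interpolation=cv2.INTER_CUBIC))
E
python3 - <<'E'
from h import *
im=cv2.imread("pics/top0.png")[:,:,::-1]
a=im[150:285,300:500];crop(im,"a.png",300,150,200,135,4)
crop(im,"b.png",150,150,200,135,4)
g=np.clip(im.astype(float)*1.8,0,255).astype(np.uint8);crop(g,"c.png",240,280,400,120,2)
E
```

```text
(no output)
```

View pics/a.png

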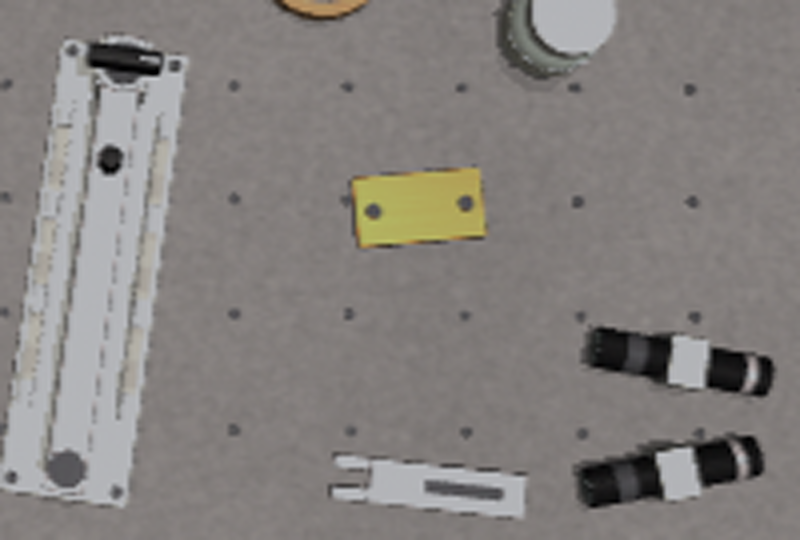

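View pics/b.png

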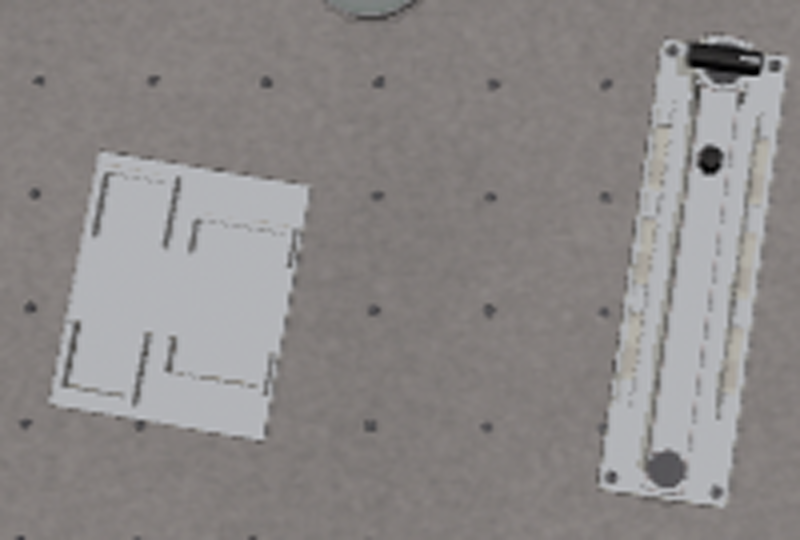

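View pics/c.png

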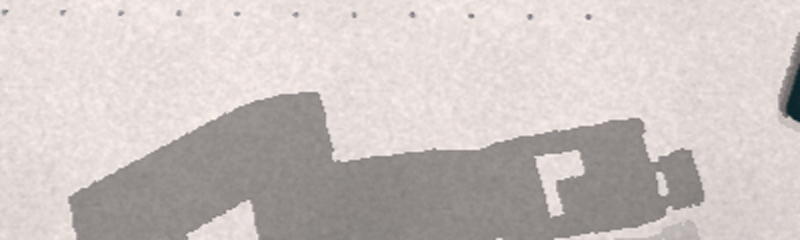

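Only two barrels exist: nothing else shows in the shadow or behind the jar. In crop a, the cradle base corners are (62,40), (188,57), (2,488) and (127,506). The handle is at (110,158), the latch at (125,58) and the pivot cap at (66,468). In crop b, the tray corners are (98,152), (309,185), (265,440) and (50,403).

```bash
cat >> h.py <<'E'
def rect(mask,n,z):
    """largest blob -> world centre, length axis yaw, sizes"""
    cs,_=cv2.findContours(mask.astype(np.uint8),cv2.RETR_EXTERNAL,cv2.CHAIN_APPROX_NONE)
    out=[]
    for c in cs:
        if cv2.contourArea(c)<40: continue
        w=np.array([px2w(n,*p[0],z)[:2] for p in c]).astype(np.float32)
        (cx,cy),(a,b),t=cv2.minAreaRect(w*1000)
        if a<b:a,b,t=b,a,t+90
        out.append((cx/1000,cy/1000,((np.radians(t)+np.pi/2)%np.pi)-np.pi/2,a,b))
    return out
def scene(im=None):
    im=read_camera("top") if im is None else im
    hsv=cv2.cvtColor(np.ascontiguousarray(im),cv2.COLOR_RGB2HSV);v=hsv[...,2];s=hsv[...,1]
    box=np.zeros(v.shape,bool);box[110:295,350:545]=1
    o={}
    o["plate"]=[r for r in rect(box&(s>110)&(hsv[...,0]>24)&(v>110),"top",.008) if 70<r[3]<95]
    w=rect(box&(v>160)&(s<40),"top",.008)
    o["spanner"]=[r for r in w if r[3]>105]
    blk=(box&(v<75)).astype(np.uint8)
    blk=cv2.morphologyEx(blk|(box&(v>150)&(s<40)).astype(np.uint8),cv2.MORPH_CLOSE,np.ones((3,3)))
    o["barrel"]=[r for r in rect(blk,"top",.018) if 90<r[3]<125 and 22<r[4]<48]
    o["collar"]=[r for r in rect(box&(v>150)&(s<40),"top",.032) if 24<r[3]<45 and r[4]>15]
    return o
E
python3 - <<'E'
from h import *
im=cv2.imread("pics/top0.png")[:,:,::-1]
for k,v in scene(im).items():
    for r in v: print(k,np.round(r,3))
def P(u,v,z,x0): return px2w("top",x0+(u+.5)/4-.5,150+(v+.5)/4-.5,z)
def fit(model,pts):
    m=np.array(model);p=np.array(pts)[:,:2]
    mc=m-m.mean(0);pc=p-p.mean(0)
    a=np.arctan2((mc[:,0]*pc[:,1]-mc[:,1]*pc[:,0]).sum(),(mc*pc).sum())
    Rm=np.array([[np.cos(a),-np.sin(a)],[np.sin(a),np.cos(a)]]);t=p.mean(0)-Rm@m.mean(0)
    print("res mm",np.round(((m@Rm.T+t)-p)*1000,1).tolist());return t,a,Rm
c=[P(62,40,.008,300),P(188,57,.008,300),P(2,488,.008,300),P(127,506,.008,300)]
t,a,Rm=fit([[.148,.042],[.148,-.042],[-.148,.042],[-.148,-.042]],c)
print("cradle",t,a)
for nm,u,v,z in(("handle",110,158,.12),("latch",125,58,.111),("pivot",66,468,.085)):
    print(nm,np.round((P(u,v,z,300)[:2]-t)@Rm,4))
for z in(.004,.014):
    c=[P(98,152,z,150),P(309,185,z,150),P(265,440,z,150),P(50,403,z,150)]
    t,a,Rm=fit([[.084,.071],[.084,-.071],[-.084,-.071],[-.084,.071]],c)
    print("tray",t,a)
    for z2 in(.004,.014):print(z2,[np.round((P(u,v,z2,150)[:2]-t)@Rm*1000).tolist() for u,v in((106,174),(181,179),(135,405),(65,387),(194,222),(298,232),(268,388),(168,370))])
E
```

```text
plate [ 0.62  -0.207 -1.48  80.676 43.04 ]
spanner [  0.441  -0.211   1.469 120.68   26.051]
barrel [  0.442  -0.21    1.469 120.437  28.302]
barrel [  0.452  -0.363  -1.459 117.569  34.159]
barrel [  0.522  -0.37    1.38  119.406  32.582]
collar [ 0.452 -0.362  0.222 29.886 21.378]
collar [ 0.522 -0.371 -0.15  30.264 22.028]
res mm [[1.3, 0.1], [1.3, -0.5], [-1.3, 1.8], [-1.3, -1.4]]
cradle [0.57754584 0.00297234] -0.12822935731414672
handle [0.0609 0.0007]
latch [ 0.1226 -0.0003]
pivot [-0.1232  0.0017]
res mm [[0.9, 0.2], [0.5, -0.9], [-0.0, 0.2], [-1.4, 0.5]]
tray [0.55955555 0.33781329] -0.14984739888938978
0.004 [[70.0, 63.0], [74.0, 13.0], [-75.0, 16.0], [-71.0, 63.0], [48.0, -0.0], [52.0, -68.0], [-51.0, -67.0], [-50.0, -1.0]]
0.014 [[69.0, 59.0], [74.0, 10.0], [-74.0, 13.0], [-70.0, 60.0], [47.0, -3.0], [52.0, -71.0], [-50.0, -69.0], [-49.0, -4.0]]
res mm [[1.8, 0.7], [1.1, -1.7], [-0.9, -0.3], [-2.1, 1.2]]
tray [0.55924656 0.33493627] -0.1498473988893898
0.004 [[70.0, 66.0], [74.0, 16.0], [-75.0, 19.0], [-71.0, 66.0], [48.0, 3.0], [52.0, -66.0], [-51.0, -64.0], [-50.0, 2.0]]
0.014 [[69.0, 62.0], [73.0, 13.0], [-74.0, 16.0], [-70.0, 62.0], [47.0, -0.0], [51.0, -68.0], [-50.0, -67.0], [-49.0, -1.0]]
```

Run:
```python
from h import *
im=cv2.imread("pics/side0.png")[:,:,::-1]
crop(im,"d.png",225,177,162,149,4)
```

```text
(no output)
```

View pics/d.png

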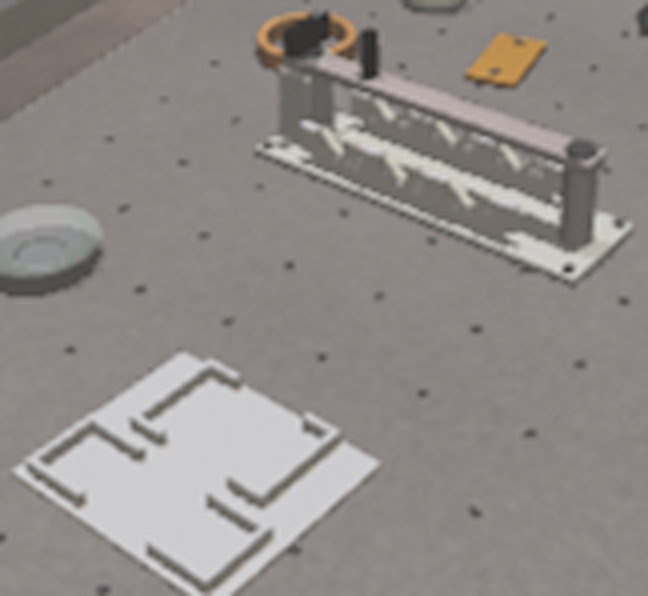

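The crop shows the handle top at (370,30), the pivot cap at (582,147) and cradle corners at (255,148), (632,225) and (573,282). The tray corners are (183,350), (380,463) and (14,468). I'll check these against the top-camera fits.

Run:
```python
from h import *
def S(u,v,z): return px2w("side",225+(u+.5)/4-.5,177+(v+.5)/4-.5,z)
t=np.array([.5775,.003]);a=-.1282;Rm=np.array([[np.cos(a),-np.sin(a)],[np.sin(a),np.cos(a)]])
for nm,u,v,z in(("handle",370,32,.12),("pivotcap",582,147,.085),("c+ +",255,148,.008),("c - -",632,225,.008),("c - +",573,280,.008)):
    print(nm,np.round((S(u,v,z)[:2]-t)@Rm*1000,1))
t=np.array([.5596,.3378]);a=-.1498;Rm=np.array([[np.cos(a),-np.sin(a)],[np.sin(a),np.cos(a)]])
for u,v in((183,350),(380,463),(14,468)): print("tray",np.round((S(u,v,.004)[:2]-t)@Rm*1000,1))
# wide pocket inner corners (floor) / long
for u,v in((210,378),(265,503),(95,432),(207,585)): print(np.round((S(u,v,.004)[:2]-t)@Rm*1000,1))
```

```text
handle [60.5 -1.4]
pivotcap [-123.9   -2. ]
c+ + [147.   40.5]
c - - [-147.4  -40.3]
c - + [-147.6   42.4]
tray [ 83.  -73.8]
tray [-84.7 -71.1]
tray [84.4 65.7]
[ 49.2 -64.6]
[-52.9  -5.1]
[69.7 14.9]
[-69.3  59.1]
```

Run:
```python
from h import *
t=np.array([.5775,.003]);a=-.1282;Rm=np.array([[np.cos(a),-np.sin(a)],[np.sin(a),np.cos(a)]])
def S(u,v,z): return px2w("side",225+(u+.5)/4-.5,177+(v+.5)/4-.5,z)
for u,v in((330,140),(396,166),(462,191),(384,108),(446,131),(512,154)): print("side",np.round((S(u,v,.034)[:2]-t)@Rm*1000,1))
im=cv2.imread("pics/top0.png").astype(int)
# cream = red minus blue
m=np.zeros((400,640),bool);d=im[...,2]-im[...,0];m[150:275,298:350]=(d>12)[150:275,298:350]&(im[...,2]>150)[150:275,298:350]
n,l,s,c=cv2.connectedComponentsWithStats(cv2.morphologyEx(m.astype(np.uint8),cv2.MORPH_CLOSE,np.ones((3,3))))
for k in range(1,n):
    if s[k,4]>8: print("top",s[k,4],np.round((px2w("top",*c[k],.034)[:2]-t)@Rm*1000,1))
```

```text
side [78.3 28.7]
side [14.7 28.9]
side [-44.4  28. ]
side [ 74.5 -34.8]
side [ 13.9 -34.5]
side [-45.9 -36. ]
top 9 [ 57.4 -32. ]
top 10 [-62.9  33. ]
```

Run:
```python
from h import *
t=np.array([.5775,.003]);a=-.1282;Rm=np.array([[np.cos(a),-np.sin(a)],[np.sin(a),np.cos(a)]])
for n in("top","side"):
  im=cv2.imread(f"pics/{n}0.png").astype(float);d=im[...,2]-im[...,0]
  for y in(.032,-.032):
    r=[]
    for x in np.arange(-.09,.1,.004):
      v=[d[int(round(p[1])),int(round(p[0]))] for dy in(-.004,-.002,0,.002,.004) for p in[w2px(n,[*(t+Rm@[x,y+dy]),.036])]]
      r.append(int(np.mean(v)))
    print(n,y,r)
```

```text
top 0.032 [-4, -5, -5, -4, 4, 8, 8, 10, 9, 7, 7, 9, 9, 8, 6, -4, -4, -4, -4, 6, 9, 11, 9, 9, 8, 9, 8, 7, 8, 9, -4, -2, -3, -3, 2, 9, 10, 9, 10, 8, 8, 9, 9, 9, 5, -4, -3, -4]
top -0.032 [-4, -4, -4, -4, 5, 9, 9, 8, 7, 7, 7, 8, 6, 8, 6, -4, -4, -4, -4, 5, 10, 7, 7, 8, 8, 9, 7, 7, 9, 7, -4, -4, -3, -4, 8, 11, 10, 7, 9, 9, 8, 9, 8, 9, 9, -3, -3, -4]
side 0.032 [8, 7, 7, 7, 6, 10, 10, 9, 10, 11, 14, 16, 15, 14, 11, 9, 7, 8, 5, 5, 9, 10, 8, 10, 12, 14, 15, 15, 13, 10, 9, 8, 7, 7, 6, 9, 10, 8, 9, 13, 16, 17, 15, 12, 11, 9, 8, 7]
side -0.032 [7, 7, 7, 7, 9, 11, 11, 10, 9, 12, 16, 17, 14, 12, 10, 9, 8, 7, 6, 8, 10, 11, 10, 12, 13, 16, 17, 15, 13, 10, 8, 8, 9, 7, 8, 9, 10, 10, 13, 13, 15, 14, 14, 12, 10, 9, 7, 8]
```

Run:
```python
from h import *
im=cv2.imread("pics/top0.png")[:,:,::-1]
crop(im,"e.png",296,155,56,60,9.9)
```

```text
(no output)
```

View pics/e.png

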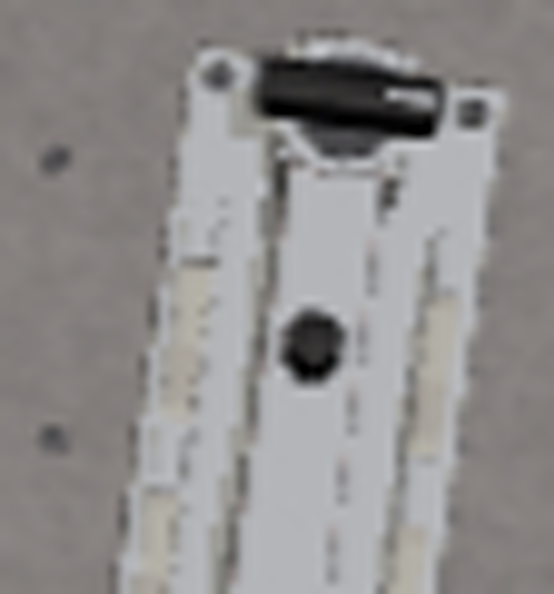

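Both cameras agree that the bar, handle and groove notches sit about 5.5 mm further along cradle x than the base-plate centre, so I take the origin as (0.583, 0.002). Next I check reachability and then unlock the fastener.

```bash
cat >> h.py <<'E'
C0=np.array([.5828,.0023]);CA=-.1282
def rot(a): return np.array([[np.cos(a),-np.sin(a)],[np.sin(a),np.cos(a)]])
def cw(x,y,z): return [*(C0+rot(CA)@[x,y]),z]
def down(a):
    y=np.array([np.cos(a),np.sin(a),0]);z=np.array([0,0,-1.]);q=R.from_matrix(np.c_[np.cross(y,z),y,z]).as_quat()
    return [q[3],q[0],q[1],q[2]]
PIV=np.array(cw(-.130,0,0)[:2])
def bar(r,g,z): return [*(PIV+r*np.array([np.cos(CA+g),np.sin(CA+g)])),z]
E
python3 - <<'E'
from h import *
def j(p,a):
    q=inverse_kinematics(p,down(a)); return None if q is None else np.round(q,2).tolist()
for k in(0,np.pi,-np.pi):
    print("latch",k,j(bar(.248,0,.15),CA+k),j(bar(.248,0,.15),CA+k+np.pi/2))
    for g in(0,.8,1.6): print("handle",g,j(bar(.186,g,.086),CA+k+g-np.pi/2))
E
```

```text
latch 0 [-0.04, 0.61, 1.5, -0.0, 1.03, 0.09] [-0.04, 0.61, 1.5, -0.0, 1.03, -1.48]
handle 0 [-0.03, 0.61, 1.68, -0.0, 0.85, 1.67]
handle 0.8 [0.2, 0.59, 1.73, -0.0, 0.82, 1.1]
handle 1.6 [0.38, 0.47, 1.96, -0.0, 0.71, 0.48]
latch 3.141592653589793 None [-0.04, 0.61, 1.5, -0.0, 1.03, 1.66]
handle 0 [-0.03, 0.61, 1.68, -0.0, 0.85, -1.47]
handle 0.8 [0.2, 0.59, 1.73, -0.0, 0.82, -2.04]
handle 1.6 None
latch -3.141592653589793 None [-0.04, 0.61, 1.5, -0.0, 1.03, 1.66]
handle 0 [-0.03, 0.61, 1.68, -0.0, 0.85, -1.47]
handle 0.8 [0.2, 0.59, 1.73, -0.0, 0.82, -2.04]
handle 1.6 None
```

Run:
```python
from h import *
move_pose(bar(.248,0,.20),down(CA)); command_gripper(.5)
print("c",movel(bar(.248,0,.089),v=.08,until_force=12),np.round(get_tcp_pos(),4),bar(.248,0,.089))
command_gripper(0.0); print("w",get_grip_width()*88,get_finger_force(),np.round(get_ft_force(),1))
q=list(get_joint_pos());q0=q[5]
for d in(.4,.8,1.2,1.54):
    q[5]=q0-d; movej(q); print(d,np.round(get_ft_torque(),2),np.round(get_ft_force(),1),round(get_grip_width()*88,1))
command_gripper(.4); movel(bar(.248,0,.16),v=.1)
q=list(get_joint_pos());q[0]-=.5;movej(q);print(get_time())
im=read_camera("top");crop(im,"f.png",290,150,80,60,6)
for k,v in scene(im).items():
    for r in v: print(k,np.round(r,3))
```

```text
c False [ 0.7003 -0.0128  0.0896] [np.float64(0.6998316481884485), np.float64(-0.012786196415771122), 0.089]
w 12.084806127049344 29.973168969154358 [ 2.4 -0.5 -0.9]
0.4 [-0.01  1.78 -0.17] [-9.1  1.8 23.1] 11.6
0.8 [ 0.03  2.82 -0.16] [-17.1   1.7  34. ] 12.1
1.2 [0.1  3.18 0.05] [-19.3   1.7  37.2] 11.8
1.54 [0.12 2.91 0.15] [-18.5   1.1  33.8] 11.7
10.4667Traceback (most recent call last):
  File "<stdin>", line 11, in <module>
  File "h.py", line 35, in scene
    o["collar"]=[r for r in rect(box&(v>150)&(s<40),"top",.032) if 24<r[3]<45 and r[4]>15]
                            ~~~~^^^^^^^^^^^^^^^^^^^^^^^^^^^^^^^
  File "h.py", line 19, in rect
    w=np.array([px2w(n,*p[0],z)[:2] for p in c]).astype(np.float32)
                ~~~~^^^^^^^^^^^
  File "h.py", line 5, in px2w
    i=camera_info(n);K=np.array(i["intrinsics"]);T=np.array(i["T"])
ValueError: time passes only in moves, steps and waits
```

View pics/f.png

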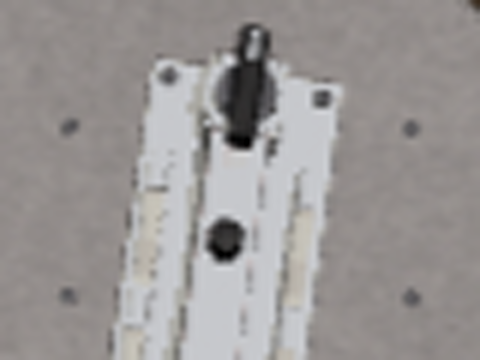

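The fastener is unlocked: the wing lies along the bar, and the handle is at crop (226,240). Next I swing the bar.

```bash
sed -i 's/^def px2w/_ci=camera_info;_cc={}\ndef camera_info(n):\n    if n not in _cc:_cc[n]=_ci(n)\n    return _cc[n]\ndef px2w/' h.py
python3 - <<'E'
from h import *
move_pose(bar(.186,0,.20),down(CA-np.pi/2)); command_gripper(.5)
print("c",movel(bar(.186,0,.088),v=.1,until_force=12))
command_gripper(0.0); print("w",get_grip_width()*88,np.round(get_ft_force(),1))
for g in np.linspace(0,1.65,12)[1:]:
    movel(bar(.186,g,.088),frame=down(CA-np.pi/2+g),v=.12)
    print(round(g,2),np.round(get_ft_force(),1),round(get_grip_width()*88,1))
command_gripper(.5); movel(bar(.186,1.65,.20),v=.15)
q=list(get_joint_pos());q[0]=-1.0;movej(q);print(get_time())
im=read_camera("top");crop(im,"g.png",150,110,350,180,2.2)
for k,v in scene(im).items():
    for r in v: print(k,np.round(r,3))
E
```

```text
c False
w 13.826394358604876 [-0.1 -1.2  2. ]
0.15 [-1.4  1.1  3.7] 13.5
0.3 [-1.3  0.5  2.8] 13.9
0.45 [-1.9  0.7  4.7] 13.3
0.6 [-2.4  0.7  4.8] 13.3
0.75 [-3.4 -0.3  6. ] 13.5
0.9 [-2.4 -1.7  5.3] 13.6
1.05 [-3.2 -2.1  6.5] 13.5
1.2 [-2.4 -3.8  6. ] 13.2
1.35 [-2.2 -4.4  4.9] 13.1
1.5 [-1.2 -4.4  5.2] 13.3
1.65 [-0.6 -6.1  5.7] 13.6
23.475
plate [ 0.62  -0.207 -1.483 80.415 42.987]
spanner [  0.441  -0.212   1.473 121.394  26.569]
barrel [  0.442  -0.21    1.469 120.437  28.302]
barrel [  0.452  -0.363  -1.464 117.565  34.34 ]
barrel [  0.522  -0.37    1.38  119.406  32.582]
collar [ 0.452 -0.362  0.222 30.415 21.378]
collar [ 0.522 -0.371 -0.167 30.239 22.273]
```

View pics/g.png

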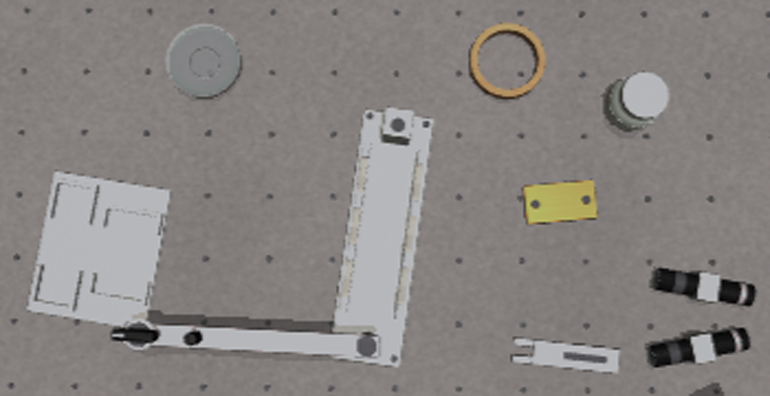

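The bar is clear at about 1.65 rad, and both barrels are in place in the lower right of the crop. Next I carry the first barrel to groove 3.

```bash
cat >> h.py <<'E'
def barrels():
    im=read_camera("top");out=[]
    hsv=cv2.cvtColor(np.ascontiguousarray(im),cv2.COLOR_RGB2HSV);v=hsv[...,2];s=hsv[...,1]
    box=np.zeros(v.shape,bool);box[110:320,370:560]=1
    ys,xs=np.nonzero(box&(v<45));W=np.array([px2w("top",x,y,.02)[:2] for x,y in zip(xs,ys)])
    for r in rect(box&(v>150)&(s<40),"top",.032):
        if not(24<r[3]<45 and r[4]>15):continue
        d=W[np.hypot(*(W-r[:2]).T)<.065]
        if len(d)<60: continue
        l=cv2.fitLine((d*1000).astype(np.float32),cv2.DIST_HUBER,0,.01,.01).ravel()
        a=np.arctan2(l[1],l[0]);out.append((r[0],r[1],(a+np.pi)%np.pi-np.pi/2)) # closing direction
    return out
def grasp(x,y,a,z,op,wexp,lift=.17):
    move_pose([x,y,lift],down(a));command_gripper(op)
    hit=movel([x,y,z],v=.12,until_force=12);command_gripper(0.0)
    w=get_grip_width()*88;print("grasp hit",hit,"w",round(w,1),round(get_finger_force(),1))
    assert abs(w-wexp)<4,w
    movel([x,y,lift],v=.15);print("lift w",round(get_grip_width()*88,1),np.round(get_ft_force(),1))
def place_groove(gx):
    move_pose(cw(gx,0,.15),down(CA));print("carry w",round(get_grip_width()*88,1))
    movel(cw(gx,0,.050),v=.12);print("hit",movel(cw(gx,0,.034),v=.03,until_force=6),np.round(get_tcp_pos(),4))
    command_gripper(.5);movel(cw(gx,0,.17),v=.15);print(get_time())
E
python3 - <<'E'
from h import *
b=sorted(barrels());print(np.round(b,3))
assert len(b)==2 and abs(b[0][2]-.16)<.06 and abs(b[1][2]+.18)<.06
x,y,a=b[1];grasp(x,y,a,.006,.6,32);place_groove(.06)
print(np.round(barrels(),3),np.round(get_ft_force(),1))
E
```

```text
[[ 0.452 -0.362  0.212]
 [ 0.522 -0.371 -0.232]]
grasp hit False w 32.2 29.7
lift w 32.4 [ 1.2  0.3 -2.2]
carry w 32.1
hit True [ 0.6431 -0.0053  0.0353]
32.5417
[[ 0.452 -0.362  0.195]] [-0.1 -0.1 -0.5]
```

Run:
```python
from h import *
b=barrels();print(np.round(b,3));x,y,a=b[0]
grasp(x,y,a,.006,.6,32);place_groove(0.)
q=list(get_joint_pos());q[0]=-.9;movej(q)
im=read_camera("top");crop(im,"i.png",150,130,350,160,2.2)
for k,v in scene(im).items():
    for r in v: print(k,np.round(r,3))
```

```text
[[ 0.452 -0.362  0.196]]
grasp hit False w 32.0 30.0
lift w 31.9 [-0.5  0.3 -2. ]
carry w 31.5
hit True [0.5836 0.0023 0.0354]
42.1333
plate [ 0.62  -0.207 -1.483 80.681 42.987]
spanner [  0.441  -0.212   1.469 121.313  26.619]
barrel [  0.442  -0.21    1.472 120.693  28.421]
```

View pics/i.png

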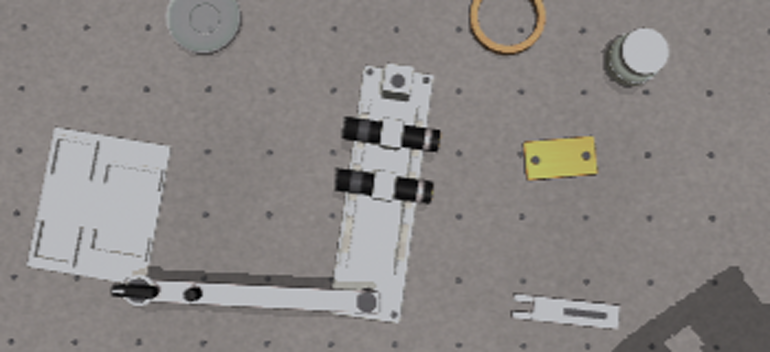

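Both barrels are seated in grooves 2 and 3, with their collars between the rails. Next I shut the bar and lock it.

Run:
```python
from h import *
a0=CA-np.pi/2
move_pose(bar(.186,1.65,.20),down(a0+1.65)); command_gripper(.5)
print("c",movel(bar(.186,1.65,.088),v=.1,until_force=12))
command_gripper(0.0); print("w",get_grip_width()*88,np.round(get_ft_force(),1))
for g in np.linspace(1.65,.03,12)[1:]:
    movel(bar(.186,g,.088),frame=down(a0+g),v=.12)
print(np.round(get_ft_force(),1),round(get_grip_width()*88,1))
print("stop",movel(bar(.186,-.025,.088),frame=down(a0),v=.03,until_force=12),np.round(get_tcp_pos(),4),bar(.186,0,0),np.round(get_ft_force(),1))
command_gripper(.5); movel(bar(.186,0,.20),v=.15)
move_pose(bar(.248,0,.20),down(CA+np.pi/2))
print("c",movel(bar(.248,0,.094),v=.08,until_force=12))
command_gripper(0.0); print("w",get_grip_width()*88,np.round(get_ft_force(),1))
q=list(get_joint_pos());q0=q[5]
for d in(.4,.8,1.2,1.5):
    q[5]=q0+d; movej(q); print(d,np.round(get_ft_torque(),2),np.round(get_ft_force(),1),round(get_grip_width()*88,1))
command_gripper(.4);wait(.3); movel(bar(.248,0,.18),v=.1)
q=list(get_joint_pos());q[0]=-.9;movej(q);print(get_time())
im=read_camera("top");crop(im,"j.png",290,150,80,130,4.5)
for k,v in scene(im).items():
    for r in v: print(k,np.round(r,3))
```

```text
c False
w 13.206957659226536 [-0.5 -1.8  1.9]
[10.6 -1.9 -4.2] 13.4
stop True [ 0.6397 -0.0069  0.0881] [np.float64(0.6383404432080773), np.float64(-0.0048595508413829085), 0] [0.8 1.1 2.6]
c False
w 11.833125757551262 [-0.1 -0.7  1.1]
0.4 [0.09 0.22 0.03] [-2.1 -0.2  4.8] 12.0
0.8 [ 0.25 -0.1  -0.06] [-1.   1.3  2.5] 11.9
1.2 [ 0.1  -1.05  0.02] [ 5.2  0.2 -8.5] 11.9
1.5 [-0.1  -2.17  0.16] [ 11.2  -1.9 -21.9] 12.1
64.9417
plate [ 0.62  -0.207 -1.483 80.681 42.987]
spanner [  0.441  -0.212   1.469 121.313  26.619]
barrel [  0.442  -0.21    1.472 120.693  28.421]
```

View pics/j.png

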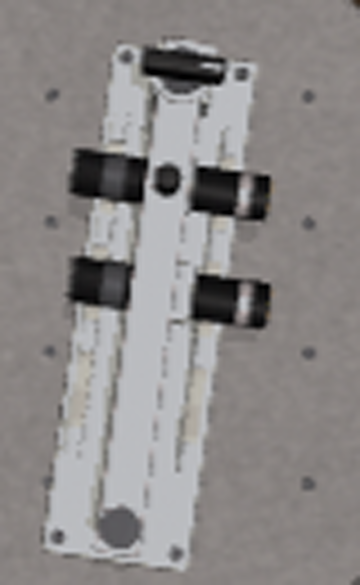

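The bar is shut and the wing lies across it in its starting orientation. Next are the spanner and the plate.

```bash
cat >> h.py <<'E'
T0=np.array([.5596,.3378]);TA=-.1498
def tw(x,y,z): return [*(T0+rot(TA)@[x,y]),z]
def place_tray(ly,op):
    p=tw(0,ly,.17)
    for a in(TA+np.pi/2,TA-np.pi/2):
        if inverse_kinematics(p,down(a)) is not None:break
    move_pose(p,down(a));print("carry w",round(get_grip_width()*88,1),np.round(get_joint_pos(),2))
    movel(tw(0,ly,.03),v=.12);print("hit",movel(tw(0,ly,.006),v=.03,until_force=6),np.round(get_tcp_pos(),4))
    command_gripper(op);movel(tw(0,ly,.17),v=.15);print(get_time())
E
python3 - <<'E'
from h import *
x,y,a,_,_=scene()["spanner"][0]; a=(a%np.pi)-np.pi/2;print(x,y,a)
grasp(x,y,a,.0025,.6,28);place_tray(.040,.45)
s=scene();print(s)
E
```

```text
0.44057345581054685 -0.21167724609375 -0.10131596893042971
grasp hit False w 27.5 30.0
lift w 27.5 [ 0.4  0.1 -0.4]
carry w 27.7 [ 0.57  0.56  1.54 -0.    1.05 -0.85]
hit True [0.5652 0.3771 0.0067]
75.9917
{'plate': [(0.6201448974609375, -0.20685494995117187, np.float64(-1.4797147194860734), 80.67586517333984, 43.040103912353516)], 'spanner': [], 'barrel': [], 'collar': []}
```

Run:
```python
from h import *
x,y,a,_,_=scene()["plate"][0]; a=(a%np.pi)-np.pi/2;print(x,y,a)
grasp(x,y,a,.0025,.75,46);place_tray(-.034,.64)
q=list(get_joint_pos());q[0]=-.9;movej(q)
im=read_camera("top");i0=cv2.imread("pics/top0.png")[:,:,::-1].astype(int)
print("wing diff",np.abs(im.astype(int)-i0)[158:172,318:346].mean())
s=read_camera("side")
A=cv2.resize(im[150:285,150:350,::-1],None,fx=3,fy=3,interpolation=cv2.INTER_CUBIC)
cv2.imwrite("pics/k.png",A);crop(s,"l.png",225,177,162,149,4)
```

```text
0.6200111083984375 -0.20691409301757813 0.08422916066599484
grasp hit False w 45.2 30.0
lift w 45.5 [ 0.4  0.3 -1.9]
carry w 45.5 [ 0.48  0.49  1.65 -0.    1.   -0.94]
hit True [0.5541 0.304  0.0068]
87.6333
wing diff 9.17517006802721
```

View pics/k.png

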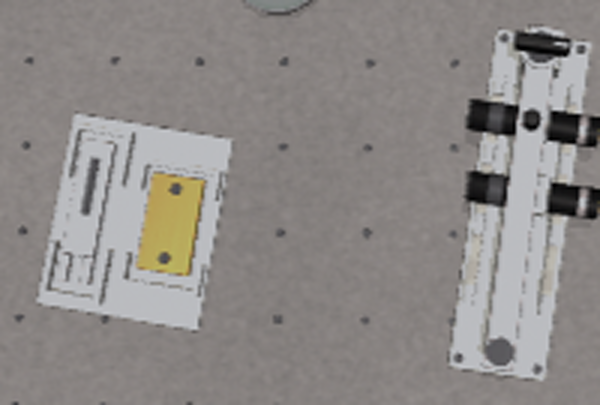

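View pics/l.png

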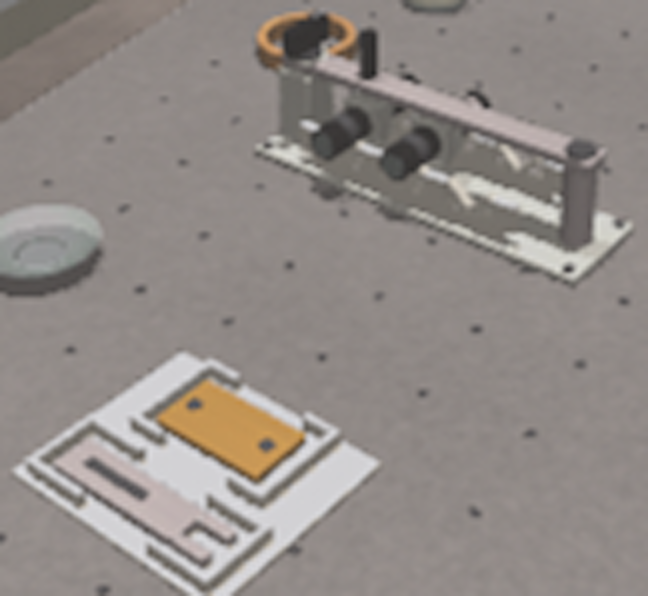

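Both accessories lie flat inside their pockets, and the barrels are under the shut bar. One last check compares the wing and handle with the first picture, to confirm the detent.

Run:
```python
from h import *
for n,(x0,y0,x1,y1),(hx0,hy0,hx1,hy1) in(("top",(316,155,348,172),(322,184,333,195)),("side",(293,177,309,192),(313,182,321,198))):
    for im in(cv2.imread(f"pics/{n}0.png")[:,:,::-1],read_camera(n)):
        for a,b,c,d in((x0,y0,x1,y1),(hx0,hy0,hx1,hy1)):
            g=im[b:d,a:c].max(2);ys,xs=np.nonzero(g<60)
            M=np.cov(np.c_[xs,ys].T);w,v=np.linalg.eigh(M)
            print(n,len(xs),round(xs.mean(),2),round(ys.mean(),2),round(float(np.degrees(np.arctan(v[1,1]/v[0,1]))),1))
```

```text
top 102 14.19 9.49 11.2
top 26 5.15 5.42 -77.7
top 101 13.72 9.44 11.3
top 31 4.39 5.16 43.4
side 69 8.1 8.51 -33.7
side 33 4.0 8.0 90.0
side 69 7.96 8.61 -32.5
side 34 3.85 7.94 86.5<stdin>:7: RuntimeWarning: divide by zero encountered in scalar divide
```

```bash
python3 -c "
from station import *
print(job_done())"
```

```text
the job is handed in; nothing more can be done
None
```

I handed the job in at about 90 s of the 210 s limit: both barrels that were there lie in grooves 2 and 3 with the bar shut and the fastener locked over them, and the spanner and the plate are flat in their pockets. In the last pictures the bar sits within about 1 mm of its starting position; no verdict came back.

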